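# Set the hold-down knob of a transit holder three clicks off touching

### The arm

A 6-joint arm with a two-finger parallel gripper is mounted at the origin on the work surface. World frame = base frame: x ahead of the robot, y to its left, z up, the work surface at z = 0. Lengths are in m, angles in rad, forces in N, time in s.
With the tool pointing down it reaches from about 0.275 to 1 m from the base axis. Payload 8.4 kg.
Tool frame: the origin (TCP) lies midway between the tips of the shut fingers; the grasp point (between the pads) lies 19 mm behind it (env.grasp_offset is the distance from the TCP to the grasp point, in m); z points along the fingers, y is the direction in which the jaws open and shut (so a half turn about z gives the same grasp; the last joint's range is limited). The gripper opens to 85 mm and grips with 20 to 120 N. Pads are 22 mm wide; open, the fingers measure 114 mm over their backs; the gripper's body (76 mm by 85 mm) begins 54 mm behind the grasp point. The pads swing forward as they close: fully open they stand 13 mm farther back than shut.
Start: joints at [1.296, 0.353, 1.633, -0, 1.155, -0.002], TCP at [0.168, 0.602, 0.231] pointing down, gripper open.
Joint ranges: [-2.63, 2.63], [-0.92, 2.1], [0.06, 2.66], [-1.3, 4.44], [0, 2.69], [-3.02, 3.02]. Speed limits (rad/s): [2.22, 2.22, 2.79, 3.14, 3.14, 3.14].

### API

Orientations are given as a unit quaternion [x, y, z, w].
In Python, from station import env gives the robot as it stands.
- The arm moves only by the tool play_rows, never from a script. Its argument "plan" is one flat list of numbers, 5 for each row, row after row: the shift along the tool's x, y, z scaled (see below), then the turn about the tool's z scaled (see below), then the gripper command: -1 is shut, 1 is fully open, values between are in proportion. In form: [x, y, z, yaw, gripper, x, y, z, yaw, gripper, ...]. A call has 1 to 20 rows; each row shifts and turns the commanded pose from where the row before left it, along the tool's axes as they then stand; what a row does not reach is not made up. The controller multiplies each number of a shift by 10 cm and each number of a turn by 180 degrees. A row lasts 1/12 s, in which the tool goes at most 41.7 mm and 7.16 degrees, less where a joint would pass 70% of its speed; a pose out of reach is approached as far as the arm can. A call with a number of a shift or a turn outside -1 to 1 is refused whole. A call with a gripper value outside its range is refused whole. The fingers move at their own pace and stop on an object; "grip_force" is the grip in N (left out, the last holds). Time passes only in rows, so rows that do not move let the fingers close. It gives the time, the measured TCP pose, the force and the opening at its end, in the units of the state.
- env.observe(): the state, without advancing time (a new reading comes with each control period).
- env.capture(name): name is "scene" or "top" or "wrist"; returns the picture (420x560x3 uint8, blue, green, red); there is no depth.
- env.camera_params(name): a dict with "camera_matrix" (3x3 intrinsics, pixels), "dist_coeffs" ([k1, k2, p1, p2, k3] as OpenCV has them; the pictures are not rectified), "eye" and "rotation" of the camera in the world. Camera axes: x right, y down, z forward; pixel columns grow to the right and rows downward; lengths in m; the calibration is good to about 2 mm. A picture is of the moment at which its call begins: read the wrist's pose just before it. camera_params takes no time and is no camera call; for the wrist camera it gives the pose at the moment of the call.
- env.finish_job(): hands the job in, once; it reports no verdict.
Trained networks look in the newest picture that a camera, given by its name, has taken for a name from the list of things; names that differ only in an ending like _2 or _b are one class to them, and where a whole thing is asked for, a point or a joint stands for the part that bears it (a point fixed in the world has none). Each returns a list of dicts, best first, with "p" (0 to 1); they miss things now and then, are a little off and sometimes report something else, mostly with a low value. They report only what shows in the picture. A call takes as long as a camera call. They do not tell look-alikes from the thing itself.
- env.look_for(camera, label): "box" ([left, top, right, bottom] in pixels, round what is visible of it).
The state is a dict: "time": time; "joint_pos": joint angles; "qd": joint speeds; "joint_efforts": joint torques, N m; "position": TCP position; "orientation": TCP orientation; "force": force on the tool from outside, world axes, zero at the start; "ft_torque": the same for the moment, N m; "grip_width": finger opening in m.
Only numpy, scipy, OpenCV 4.12 (cv2) and the standard library are available. Lean on these libraries where they do the work, as an engineer would, in place of code of your own. Each camera call takes 0.05 s, during which the arm holds its last target.

### The job

The small bronze cup stands in its transit holder under a cork pad. Turn the ribbed knob on top clockwise until you feel the pad just touch the cup, without crushing it, then back the knob off three clicks (three of its twelve ribs, a quarter turn) so the pad keeps the cup in but does not press; leave the other things on the table where they are.

Things in the scene. Friction and masses are not known exactly. Their poses are not given: they have to be found in the camera images.
- knob_grip (a point): Centre of the black knob on top of the holder: an upright cylinder 56 mm across (58 over its twelve grey ribs, 30 degrees apart, one rib = one click), 34 mm high; point 15 mm below its flat top, 19 above its underside, 29 above the holder's arm. z up on its axis, x along the white line on its top. Grip from above at any yaw; the axis is fixed. Clockwise from above lowers the pad.
- knob_line (a point): Outer end of the white line on the knob's top, 26 mm from the axis. At the start the knob is 1.0 to 2.7 rad (57 to 155 deg) short of touch; the line does not tell how far. Free drag about 0.05 N m, no click is felt: a click is 30 degrees. Past touch the moment climbs about 2 N m per rad; 0.4 N m (0.2 rad past it) crushes the cup. Let go while pressing, it springs back to touch; else it stays.
- presser (a joint): Height of the steel presser foot with its cork pad above touching the cup, m: 0 is first touch, positive clear. It rises 0.25 mm per rad of counter-clockwise knob turn (0.13 mm per click, 0.39 mm for three), so its reading is far too coarse to find the touch: that must be felt at the knob.
- cork (a joint): How far the cork pad under the presser foot is squeezed against the cup, m: near 0 when clear; 2 mm per rad that the knob is forced past touch (1 mm per N m at the knob). More than 0.4 mm crushes the cup; the reading is too coarse to guard this, so feel the knob.
- cup_top (a point): Top centre of the bronze cup (46 mm across, 50 high, fixed), 72 mm above the table, right below the knob; the 26 mm cork pad lies over it. The holder's base is 150 x 150 mm; its arm, a level bar 36 mm wide, top 115 mm above the table, reaches from a post 58 mm to the +y side to 22 mm past the axis on the -y side; z up.
- jar_mid (a point): Bystander: small glass jar with a lid, 42 mm wide, 52 mm high, standing close beside the holder; the point is its centre.
- loupe_mid (a point): Bystander: black standing magnifier, 40 mm wide at the foot, 34 mm high, beside the holder; the point is its centre.
- tape_mid (a point): Bystander: disc-shaped reel lying flat, 90 mm wide, 24 mm high; the point is its centre.
- brush_grip (a point): Bystander: hand brush lying on the table; the point is on its handle.
Not all that is in view belongs to the job. Leave any black or orange look-alike of the part that bears presser alone.

How it is judged:
On the way:
1. the pad has been brought down to touch the cup (value of joint presser below 4e-06 m), for 0.1 s.
At the end, for the whole second after the job is handed in: After the pad has touched the cup (gap closed to within a degree of knob turn), the pad is left between 2.5 and 3.5 clicks of knob turn above first touch (0.33 to 0.46 mm), the cup not pressed, the knob at rest and let go, no bystander moved more than 20 mm (value of joint presser between 0.0003272 and 0.0004581 m and value of joint cork below 0.0001 m and velocity of joint presser between -0.0001 and 0.0001 m/s).
It fails at once if the cup was crushed: the cork squeezed more than 0.4 mm (0.4 N m at the knob) (value of joint cork above 0.0004 m).
It fails at once if a bystander was moved more than 20 mm (distance of any of jar_mid, loupe_mid, tape_mid, brush_grip from where it was at the start of the episode above 0.02 m).
It also fails if it takes over 72 s, if anything falls off the work surface, if the arm or the gripper's body presses on something with over 40 N, if the wrist force passes 120 N, or if a joint passes its speed limit or range.

## Working session

There is one attempt and no reset: what is moved stays moved. The work goes in short steps, Python scripts to look and compute and a tool call to move; the robot and the scene stay as the last step left them, time stands still between calls to the robot, and variables do not carry over. Pictures are saved under pics/ and viewed, and the job is handed in when it is done.

Besides the shell and the picture viewer there is one more tool, called after "Emit:" as name(argument=value, ...), one argument or row to a line, values as JSON. play_rows: Moves the arm, as the interface text tells. Its arguments: {"type":"object","properties":{"plan":{"type":"array","items":{"type":"number","minimum":-1,"maximum":1}},"grip_force":{"type":"number"}},"required":["plan"]}

```bash
mkdir -p pics; ls; python3 - <<'E'
from station import env
import cv2,numpy as np
s=env.observe();print({k:np.round(v,3).tolist() for k,v in s.items()}, env.grasp_offset)
for c in ["scene","top"]:
    im=env.capture(c);cv2.imwrite(f"pics/{c}0.png",im)
    p=env.camera_params(c);print(c,p)
    for l in ["knob_grip","knob_line","cup_top","presser","jar_mid","loupe_mid","tape_mid","brush_grip"]:
        print(l,[(np.round(d["box"]).tolist(),round(d["p"],2)) for d in env.look_for(c,l)][:3])
E
```

```text
pics
{'time': 0.0, 'joint_pos': [1.296, 0.354, 1.634, 0.0, 1.155, -0.002], 'qd': [-0.0, 0.002, -0.001, 0.001, -0.001, -0.001], 'joint_efforts': [0.001, -60.525, -34.206, 0.0, 0.009, 0.0], 'position': [0.168, 0.601, 0.231], 'orientation': [0.136, 0.991, -0.001, -0.0], 'force': [-0.83, 0.962, -0.456], 'ft_torque': [0.027, 0.008, 0.005], 'grip_width': 0.085} 0.0187
scene {'camera_matrix': array([[492.36485408,   0.        , 272.71206606],
       [  0.        , 492.36485408, 215.69908412],
       [  0.        ,   0.        ,   1.        ]]), 'dist_coeffs': array([0.053225, 0.      , 0.      , 0.      , 0.      ]), 'eye': array([1.02657921, 0.33959549, 0.95985445]), 'rotation': array([ 0.45914694,  0.83781252, -0.25968212, -0.1407816 ])}
knob_grip [([224.0, 186.0, 254.0, 216.0], 0.71)]
knob_line [([225.0, 181.0, 254.0, 215.0], 0.64)]
cup_top [([269.0, 268.0, 370.0, 362.0], 0.95), ([308.0, 169.0, 396.0, 243.0], 0.93), ([201.0, 207.0, 289.0, 276.0], 0.69)]
presser [([352.0, 187.0, 372.0, 198.0], 0.42)]
jar_mid [([198.0, 182.0, 213.0, 205.0], 0.79)]
loupe_mid [([188.0, 256.0, 206.0, 274.0], 
[... 221 characters left out ...]
19238],
       [  0.        ,   0.        ,   1.        ]]), 'dist_coeffs': array([-0.00652199,  0.        ,  0.        ,  0.        ,  0.        ]), 'eye': array([0.25104027, 0.00259506, 1.49851719]), 'rotation': array([-0.70279311,  0.70438112, -0.06473222,  0.07575499])}
knob_grip [([294.0, 172.0, 314.0, 195.0], 0.92)]
knob_line [([297.0, 174.0, 322.0, 196.0], 0.59)]
cup_top [([271.0, 167.0, 338.0, 227.0], 0.96), ([189.0, 143.0, 250.0, 200.0], 0.75), ([212.0, 243.0, 270.0, 296.0], 0.68)]
presser []
jar_mid [([351.0, 196.0, 366.0, 215.0], 0.54)]
loupe_mid [([311.0, 146.0, 324.0, 160.0], 0.51)]
tape_mid [([392.0, 262.0, 428.0, 297.0], 0.65)]
brush_grip [([166.0, 200.0, 185.0, 273.0], 0.94)]
```

View pics/scene0.png

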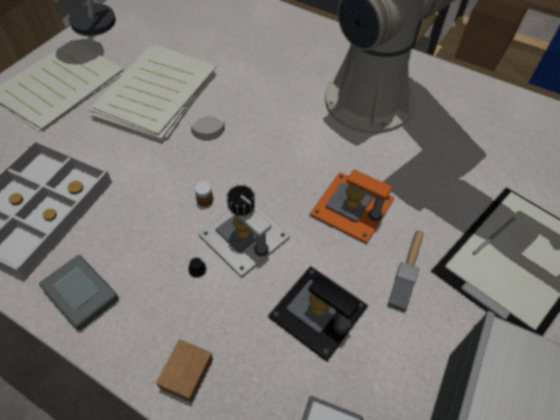

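View pics/top0.png

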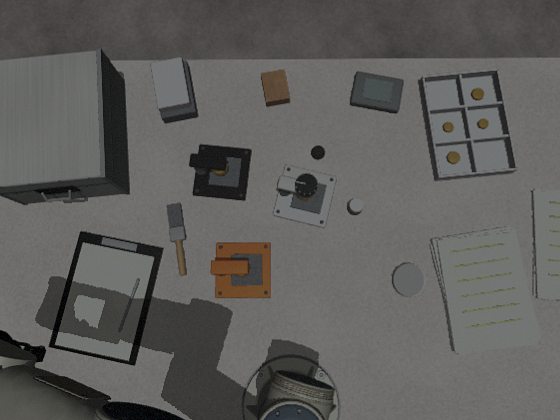

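The white holder carries the knob (scene ~(241,200), top ~(306,185)). The black and orange ones are look-alikes. Zooming in next.

```bash
cat > h.py <<'E'
import cv2,numpy as np
from scipy.spatial.transform import Rotation as R
def rot(p):
    return R.from_quat(p["rotation"]).as_matrix()
def ray(p,uv):
    n=cv2.undistortPoints(np.array([[uv]],float),p["camera_matrix"],p["dist_coeffs"])[0,0]
    return rot(p)@np.array([n[0],n[1],1.])
def at_z(p,uv,z):
    d=ray(p,uv);return p["eye"]+d*(z-p["eye"][2])/d[2]
def proj(p,X):
    r=rot(p).T
    return cv2.projectPoints(np.atleast_2d(np.array(X,float)),cv2.Rodrigues(r)[0],-r@p["eye"],p["camera_matrix"],p["dist_coeffs"])[0][:,0]
E
python3 - <<'E'
from station import env
from h import *
a=cv2.imread("pics/top0.png")[150:240,260:350];b=cv2.imread("pics/scene0.png")[170:280,185:300]
cv2.imwrite("pics/z.png",np.hstack([cv2.resize(a,(400,400),interpolation=2),cv2.resize(b,(400,400),interpolation=2)]))
t=env.camera_params("top");s=env.camera_params("scene")
print(at_z(t,(306,185),.159),at_z(s,(240.5,199),.150))
for n,u,v,z in [("jar",(355,206),(204,195),.05),("loupe",(318,152),(197,267),.03)]:
    print(n,at_z(t,u,z),at_z(s,v,z))
E
```

```text
[ 0.55412563 -0.0414358   0.159     ] [ 0.56174048 -0.03810499  0.15      ]
jar [ 0.5201012  -0.17668642  0.05      ] [ 0.54010833 -0.16210292  0.05      ]
loupe [ 0.67776114 -0.08016467  0.03      ] [ 0.69068122 -0.06971707  0.03      ]
```

View pics/z.png

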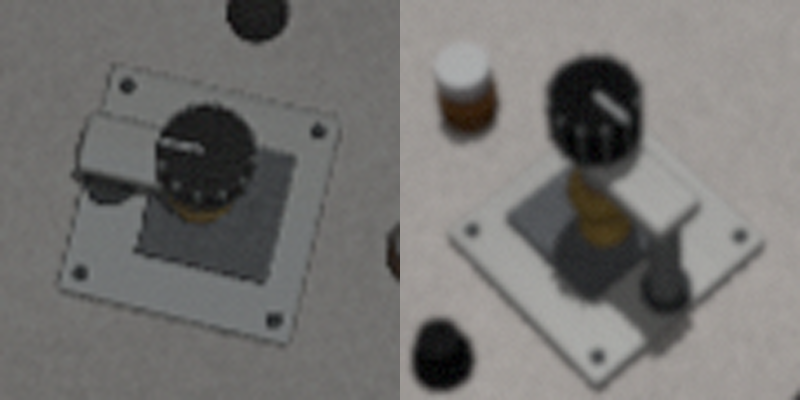

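Emit:
play_rows(
  plan=[-0.27,-0.25,-0.03,0,1,-0.27,-0.25,-0.03,0,1,-0.27,-0.25,-0.03,0,1,-0.27,-0.25,-0.03,0,1,-0.27,-0.25,-0.03,0,1,-0.27,-0.25,-0.03,0,1,-0.27,-0.25,-0.03,0,1,-0.27,-0.25,-0.03,0,1,-0.27,-0.25,-0.03,0,1,-0.27,-0.25,-0.03,0,1,-0.27,-0.25,-0.03,0,1,-0.27,-0.25,-0.03,0,1,-0.27,-0.25,-0.03,0,1,-0.27,-0.25,-0.03,0,1,-0.27,-0.25,-0.03,0,1,-0.27,-0.25,-0.03,0,1,-0.27,-0.25,-0.03,0,1,-0.27,-0.25,-0.03,0,1,0,0,0,0,1,0,0,0,0,1],
)

```text
time: 2.57
position: [0.5159, 0.036, 0.2853]
orientation: [0.138, 0.99, 0.0, 0.0]
force: [-0.8, 1.0, 0.9]
grip_width: 0.0858
```

```bash
cat > look.py <<'E'
from station import env
from h import *
import sys
s=env.observe();print({k:np.round(v,4).tolist() for k,v in s.items() if k!="joint_efforts"})
p=env.camera_params("wrist");im=env.capture("wrist");cv2.imwrite(f"pics/{sys.argv[1]}.png",im)
np.savez(f"pics/{sys.argv[1]}.npz",**p)
for l in ["knob_grip","knob_line"]:
    for d in env.look_for("wrist",l):
        b=d["box"];u=((b[0]+b[2])/2,(b[1]+b[3])/2);print(l,np.round(b),round(d["p"],2),at_z(p,u,.15))
E
python3 look.py w1
```

```text
{'time': 2.5667, 'joint_pos': [0.0668, 0.1327, 1.7986, 0.0, 1.2101, -1.2279], 'qd': [0.046, -0.0136, 0.0304, 0.0113, 0.0025, 0.0172], 'position': [0.5159, 0.036, 0.2853], 'orientation': [0.1376, 0.9905, 0.0, 0.0001], 'force': [-0.753, 1.0384, 0.9022], 'ft_torque': [-0.0421, 0.0339, -0.0526], 'grip_width': 0.0858}
knob_grip [174. 222. 247. 303.] 0.75 [ 0.55627805 -0.03828465  0.15      ]
knob_line [168. 223. 249. 299.] 0.76 [ 0.55487542 -0.03924532  0.15      ]
```

View pics/w1.png

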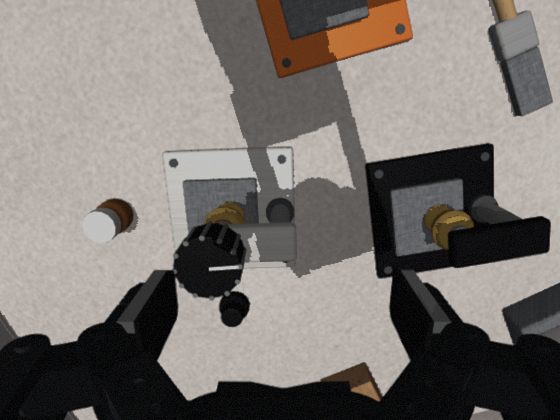

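Emit:
play_rows(
  plan=[-0.2,-0.2,0.08,0,1,-0.2,-0.2,0.08,0,1,-0.2,-0.2,0.08,0,1,0,0,0,0,1,0,0,0,0,1],
)

```text
time: 3.13
position: [0.5564, -0.0359, 0.2606]
orientation: [0.136, 0.991, 0.0, -0.001]
force: [-0.3, -0.2, -0.1]
grip_width: 0.0855
```

```bash
python3 look.py w2
```

```text
{'time': 3.1333, 'joint_pos': [-0.0673, 0.2214, 1.746, 0.0003, 1.1757, -1.3652], 'qd': [0.0233, -0.0224, 0.0085, 0.0082, 0.0077, 0.0114], 'position': [0.5564, -0.0359, 0.2606], 'orientation': [0.1361, 0.9907, 0.0001, -0.0008], 'force': [-0.2792, -0.1741, -0.1282], 'ft_torque': [0.0399, -0.0328, 0.0108], 'grip_width': 0.0855}
knob_grip [238. 164. 319. 250.] 0.93 [ 0.55829387 -0.0402394   0.15      ]
knob_line [236. 158. 323. 248.] 0.87 [ 0.55563843 -0.03904134  0.15      ]
knob_line [ 1. 12.  6. 58.] 0.49 [ 0.39571135 -0.18273719  0.15      ]
```

View pics/w2.png

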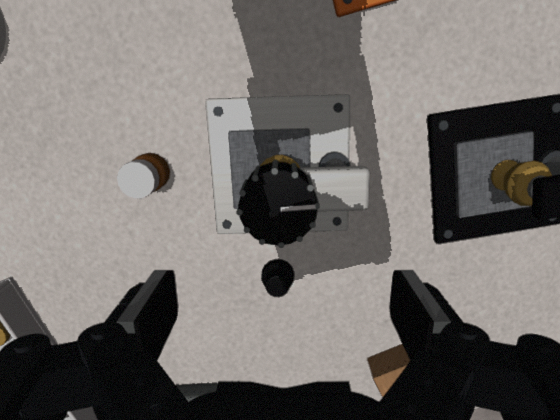

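```bash
python3 - <<'E'
from h import *
im=cv2.imread("pics/w2.png");p=dict(np.load("pics/w2.npz"))
g=cv2.resize(im[150:260,220:340],None,fx=5,fy=5,interpolation=cv2.INTER_CUBIC)
g=np.clip(g.astype(float)*1.8,0,255).astype(np.uint8)
a=np.linspace(0,2*np.pi,60)
for (x,y),col in [((.557,-.040),(0,255,0)),]:
    for z,r in [(.159,.028),(.125,.028)]:
        q=proj(p,np.c_[x+r*np.cos(a),y+r*np.sin(a),0*a+z]);q=(q-[220,150]+.5)*5
        cv2.polylines(g,[q.astype(np.int32)],1,col if z>.15 else (0,0,255),1)
cv2.imwrite("pics/ov.png",g); print(p["eye"],proj(p,[[.557,-.04,.159]]))
E
```

```text
[ 0.48417624 -0.01591562  0.40248925] [[278.10872493 208.77406944]]
```

View pics/ov.png

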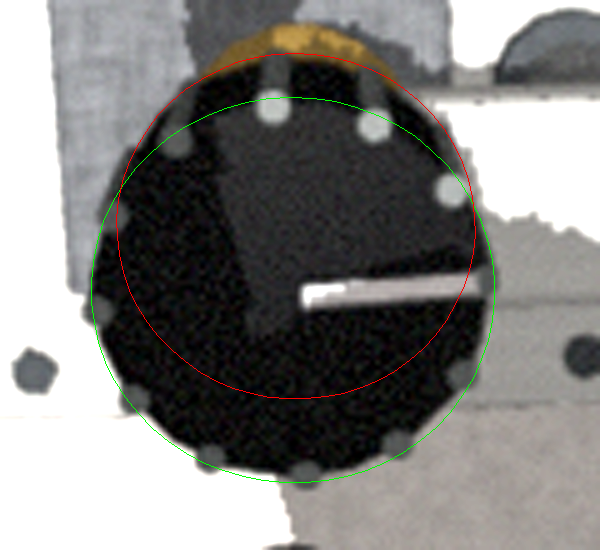

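Emit:
play_rows(
  plan=[-0.01,-0.04,0.2,0,1,0,0,0.2,0,1,0,0,0.2,0,1,0,0,0.2,0,1,0,0,0,0,1,0,0,0,0,1,0,0,0,0,1],
)

```text
time: 3.87
position: [0.5572, -0.0398, 0.1826]
orientation: [0.135, 0.991, 0.0, 0.001]
force: [-0.7, -0.3, 1.1]
grip_width: 0.0854
```

```bash
python3 look.py w3; python3 - <<'E'
from h import *
im=cv2.imread("pics/w3.png");p=dict(np.load("pics/w3.npz"))
a=np.linspace(0,2*np.pi,60);x,y=.5565,-.0403
for r,z in [(.028,.159)]:
    q=proj(p,np.c_[x+r*np.cos(a),y+r*np.sin(a),0*a+z]);cv2.polylines(im,[np.round(q).astype(np.int32)],1,(0,255,0),1)
cv2.imwrite("pics/ov3.png",im)
E
```

```text
{'time': 3.8667, 'joint_pos': [-0.0741, 0.3029, 1.8248, 0.0001, 1.0125, -1.3731], 'qd': [-0.0064, -0.0103, -0.0123, 0.0006, -0.003, -0.0014], 'position': [0.5572, -0.0398, 0.1826], 'orientation': [0.1355, 0.9908, 0.0001, 0.0007], 'force': [-0.6771, -0.2631, 1.0662], 'ft_torque': [0.0047, 0.0071, 0.0163], 'grip_width': 0.0854}
knob_grip [225. 182. 344. 309.] 0.78 [ 0.55698488 -0.03949346  0.15      ]
knob_line [222. 179. 343. 303.] 0.97 [ 0.5543748  -0.03959054  0.15      ]
```

View pics/ov3.png

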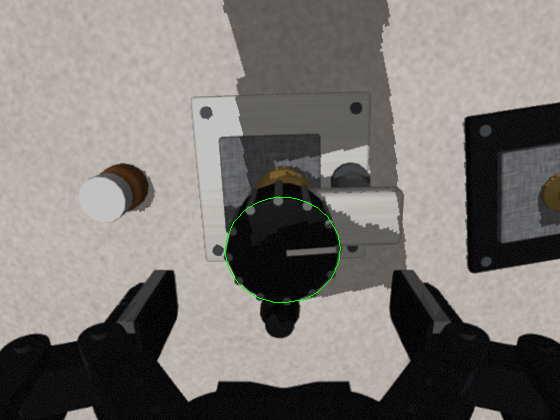

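Emit:
play_rows(
  plan=[0.01,0,0.15,0,1,0,0,0.15,0,1,0,0,0.15,0,1,0,0,0.15,0,1,0,0,0,0,1,0,0,0,0,1,0,0,0,0,1],
)

```text
time: 4.6
position: [0.5565, -0.0403, 0.1224]
orientation: [0.136, 0.991, 0.0, 0.001]
force: [0.4, 0.4, 0.1]
grip_width: 0.0853
```

```bash
python3 look.py w4
```

```text
{'time': 4.6, 'joint_pos': [-0.0749, 0.379, 1.8728, -0.0, 0.8884, -1.3729], 'qd': [-0.0008, -0.007, -0.0057, 0.0005, -0.0042, 0.0009], 'position': [0.5565, -0.0403, 0.1224], 'orientation': [0.136, 0.9907, 0.0, 0.0007], 'force': [0.4083, 0.3962, 0.0967], 'ft_torque': [-0.0243, 0.0441, 0.0116], 'grip_width': 0.0853}
knob_grip [199. 218. 370. 391.] 0.91 [ 0.55318439 -0.03897301  0.15      ]
knob_line [170.  92. 446. 301.] 0.7 [ 0.51685486 -0.02112779  0.15      ]
knob_line [198. 213. 372. 384.] 0.67 [ 0.55097189 -0.03828571  0.15      ]
```

View pics/w4.png

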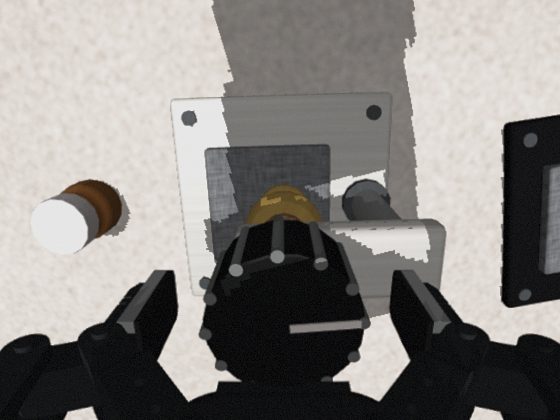

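Emit:
play_rows(
  plan=[0,0,0,0,-1,0,0,0,0,-1,0,0,0,0,-1,0,0,0,0,-1,0,0,0,0,-1,0,0,0,0,-1,0,0,0,0,-1,0,0,0,0,-1,0,0,0,0,-1,0,0,0,0,-1],
  grip_force=45,
)

```text
time: 5.58
position: [0.556, -0.04, 0.1219]
orientation: [0.136, 0.991, 0.0, 0.0]
force: [-1.0, 0.9, 5.6]
grip_width: 0.0549
```

```bash
python3 look.py w5; cat > o.py <<'E'
from station import env
import numpy as np
from scipy.spatial.transform import Rotation as R
s=env.observe();r=R.from_quat(s["orientation"]).as_matrix()
q=s["joint_pos"]
# clockwise turn angle: atan2 of tool y in world, negated
print("t",round(s["time"],2),"cw",round(-np.arctan2(r[1,1],r[0,1]),4),"q6",round(q[5],4),"pos",np.round(s["position"],4),"F",np.round(s["force"],2),"M",np.round(s["ft_torque"],3),"tau6",round(s["joint_efforts"][5],3),"w",round(s["grip_width"],4))
E
python3 o.py; python3 o.py
```

```text
{'time': 5.5833, 'joint_pos': [-0.0748, 0.3794, 1.8736, 0.0004, 0.888, -1.3729], 'qd': [0.0033, -0.0004, -0.0018, 0.0012, -0.0002, 0.0008], 'position': [0.556, -0.04, 0.1219], 'orientation': [0.136, 0.9907, 0.0002, 0.0003], 'force': [-0.9647, 0.9155, 5.5508], 'ft_torque': [0.1445, 0.2236, 0.0426], 'grip_width': 0.0549}
knob_grip [202. 220. 368. 389.] 0.85 [ 0.55253889 -0.03861124  0.15      ]
knob_line [200. 217. 365. 387.] 0.95 [ 0.55143642 -0.03923861  0.15      ]
t 5.73 cw -1.2979 q6 -1.3729 pos [ 0.556  -0.04    0.1219] F [-1.32  1.56  5.49] M [ 0.164  0.189 -0.012] tau6 0.001 w 0.0552
t 5.73 cw -1.2979 q6 -1.3729 pos [ 0.556  -0.04    0.1219] F [-1.32  1.56  5.49] M [ 0.164  0.189 -0.012] tau6 0.001 w 0.0552
```

View pics/w5.png

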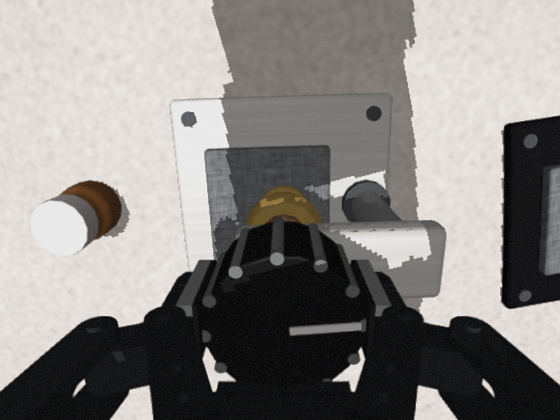

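Emit:
play_rows(
  plan=[0,0,0,0.03,-1,0,0,0,0.03,-1,0,0,0,0.03,-1,0,0,0,0.03,-1,0,0,0,0.03,-1,0,0,0,0.03,-1,0,0,0,0.03,-1,0,0,0,0.03,-1,0,0,0,0,-1,0,0,0,0,-1],
)

```text
time: 6.57
position: [0.5566, -0.0392, 0.122]
orientation: [0.492, 0.871, 0.001, 0.0]
force: [1.1, 6.0, 3.4]
grip_width: 0.055
```

```bash
python3 o.py
```

```text
t 6.57 cw -0.543 q6 -0.6183 pos [ 0.5566 -0.0392  0.122 ] F [1.1  5.97 3.37] M [ 0.958 -0.249  0.036] tau6 0.361 w 0.055
```

Emit:
play_rows(
  plan=[0.007,0.004,0,0.015,-1,0,0,0,0.015,-1,0,0,0,0.015,-1,0,0,0,0.015,-1],
)

```text
time: 6.9
position: [0.5569, -0.039, 0.122]
orientation: [0.572, 0.82, 0.001, 0.001]
force: [2.5, 2.1, 1.9]
grip_width: 0.0548
```

```bash
python3 o.py
```

```text
t 6.9 cw -0.3532 q6 -0.4268 pos [ 0.5569 -0.039   0.122 ] F [2.5  2.15 1.86] M [ 0.445 -0.341  0.066] tau6 -0.874 w 0.0548
```

Emit:
play_rows(
  plan=[0,0,0,0.015,-1],
)

```text
time: 6.98
position: [0.5569, -0.039, 0.122]
orientation: [0.591, 0.807, 0.001, 0.001]
force: [2.4, 2.5, 1.5]
grip_width: 0.055
```

```bash
python3 o.py
```

```text
t 6.98 cw -0.306 q6 -0.3796 pos [ 0.5569 -0.039   0.122 ] F [2.36 2.46 1.52] M [ 0.456 -0.413  0.072] tau6 -0.873 w 0.055
```

Emit:
play_rows(
  plan=[0,0,0,0.02,-1],
)

```text
time: 7.07
position: [0.5571, -0.039, 0.122]
orientation: [0.616, 0.788, 0.001, 0.001]
force: [3.5, 3.8, 2.2]
grip_width: 0.0551
```

```bash
python3 o.py
```

```text
t 7.07 cw -0.2433 q6 -0.317 pos [ 0.5571 -0.039   0.122 ] F [3.49 3.83 2.16] M [ 0.54  -0.454  0.029] tau6 -1.455 w 0.0551
```

Emit:
play_rows(
  plan=[0,0,0,0.02,-1],
)

```text
time: 7.15
position: [0.5572, -0.039, 0.122]
orientation: [0.641, 0.768, 0.001, 0.001]
force: [4.1, 3.2, 1.1]
grip_width: 0.0552
```

```bash
python3 o.py
```

```text
t 7.15 cw -0.1796 q6 -0.2533 pos [ 0.5572 -0.039   0.122 ] F [4.15 3.23 1.09] M [ 0.585 -0.498  0.118] tau6 -1.183 w 0.0552
```

Emit:
play_rows(
  plan=[0,0,0,0,-1],
)

```text
time: 7.23
position: [0.5571, -0.0389, 0.122]
orientation: [0.641, 0.768, 0.001, 0.001]
force: [4.4, 4.0, 1.7]
grip_width: 0.055
```

```bash
python3 o.py
```

```text
t 7.23 cw -0.18 q6 -0.2535 pos [ 0.5571 -0.0389  0.122 ] F [4.37 3.99 1.73] M [ 0.662 -0.643  0.127] tau6 1.372 w 0.055
```

Emit:
play_rows(
  plan=[0,0,0,0,-1],
)

```text
time: 7.32
position: [0.5571, -0.039, 0.122]
orientation: [0.639, 0.769, 0.001, 0.001]
force: [3.4, 3.8, 1.2]
grip_width: 0.0549
```

```bash
python3 o.py
```

```text
t 7.32 cw -0.1843 q6 -0.2579 pos [ 0.5571 -0.039   0.122 ] F [3.44 3.8  1.18] M [ 0.595 -0.594  0.147] tau6 0.405 w 0.0549
```

Emit:
play_rows(
  plan=[0,0,0,0.01,-1,0,0,0,0,-1],
)

```text
time: 7.48
position: [0.5572, -0.0389, 0.122]
orientation: [0.651, 0.759, 0.001, 0.001]
force: [4.0, 4.2, 1.2]
grip_width: 0.0553
```

```bash
python3 o.py
```

```text
t 7.48 cw -0.1517 q6 -0.2253 pos [ 0.5572 -0.0389  0.122 ] F [4.04 4.17 1.22] M [ 0.584 -0.544  0.166] tau6 0.625 w 0.0553
```

Emit:
play_rows(
  plan=[0,0,0,0,-1],
)

```text
time: 7.57
position: [0.5572, -0.039, 0.122]
orientation: [0.651, 0.759, 0.001, 0.001]
force: [4.0, 3.8, 2.2]
grip_width: 0.055
```

```bash
python3 o.py
```

```text
t 7.57 cw -0.1533 q6 -0.2269 pos [ 0.5572 -0.039   0.122 ] F [4.04 3.79 2.15] M [ 0.614 -0.662  0.155] tau6 0.286 w 0.055
```

Emit:
play_rows(
  plan=[0,0,0,0.01,-1,0,0,0,0,-1],
)

```text
time: 7.73
position: [0.5572, -0.039, 0.122]
orientation: [0.663, 0.748, 0.001, 0.001]
force: [4.6, 3.7, 2.1]
grip_width: 0.0546
```

```bash
python3 o.py
```

```text
t 7.73 cw -0.1204 q6 -0.194 pos [ 0.5572 -0.039   0.122 ] F [4.58 3.71 2.1 ] M [ 0.685 -0.622  0.231] tau6 0.685 w 0.0546
```

Emit:
play_rows(
  plan=[0,0,0,0,-1],
)

```text
time: 7.82
position: [0.5572, -0.0389, 0.122]
orientation: [0.663, 0.749, 0.001, 0.001]
force: [5.0, 3.5, 2.5]
grip_width: 0.055
```

```bash
python3 o.py
```

```text
t 7.82 cw -0.1221 q6 -0.1955 pos [ 0.5572 -0.0389  0.122 ] F [5.04 3.49 2.51] M [ 0.649 -0.626  0.24 ] tau6 0.347 w 0.055
```

```bash
python3 look.py w6 | grep -v knob; python3 o.py
```

```text
{'time': 7.8167, 'joint_pos': [-0.0729, 0.3798, 1.8729, 0.001, 0.886, -0.1955], 'qd': [0.0004, -0.0, -0.0002, 0.0007, 0.0011, -0.0067], 'position': [0.5572, -0.0389, 0.122], 'orientation': [0.6627, 0.7489, 0.0012, 0.001], 'force': [5.0391, 3.487, 2.511], 'ft_torque': [0.6492, -0.6264, 0.2397], 'grip_width': 0.055}
t 7.97 cw -0.1222 q6 -0.1957 pos [ 0.5572 -0.039   0.122 ] F [5.11 4.19 2.88] M [ 0.669 -0.645  0.233] tau6 0.245 w 0.0553
```

Emit:
play_rows(
  plan=[0,0,0,-0.033,-1,0,0,0,-0.033,-1,0,0,0,-0.033,-1,0,0,0,-0.033,-1,0,0,0,-0.033,-1,0,0,0,-0.033,-1,0,0,0,-0.033,-1,0,0,0,-0.033,-1,0,0,0,-0.033,-1,0,0,0,-0.033,-1,0,0,0,-0.033,-1,0,0,0,-0.033,-1,0,0,0,-0.033,-1,0,0,0,-0.033,-1,0,0,0,-0.033,-1,0,0,0,-0.033,-1,0,0,0,0,-1,0,0,0,0,-1,0,0,0,0,-1],
)

```text
time: 9.55
position: [0.556, -0.0406, 0.1219]
orientation: [-0.105, 0.994, -0.001, 0.0]
force: [-0.9, -6.2, 6.0]
grip_width: 0.0549
```

```bash
python3 look.py w7 | grep -v knob; python3 o.py; python3 - <<'E'
import cv2,numpy as np
cv2.imwrite("pics/c.png",np.hstack([cv2.resize(cv2.imread(f"pics/w{i}.png")[220:400,180:390],(390,334)) for i in (6,7)]))
E
```

```text
{'time': 9.55, 'joint_pos': [-0.0745, 0.3794, 1.8736, -0.0024, 0.8877, -1.8542], 'qd': [0.0, 0.0005, 0.0009, 0.0, -0.0004, 0.0011], 'position': [0.556, -0.0406, 0.1219], 'orientation': [-0.105, 0.9945, -0.001, 0.0002], 'force': [-0.8922, -6.219, 6.0074], 'ft_torque': [-0.995, 0.0938, 0.0197], 'grip_width': 0.0549}
t 9.7 cw -1.7812 q6 -1.8542 pos [ 0.556  -0.0406  0.1219] F [-1.05 -6.18  6.41] M [-1.057  0.124  0.013] tau6 -0.019 w 0.0552
```

View pics/c.png

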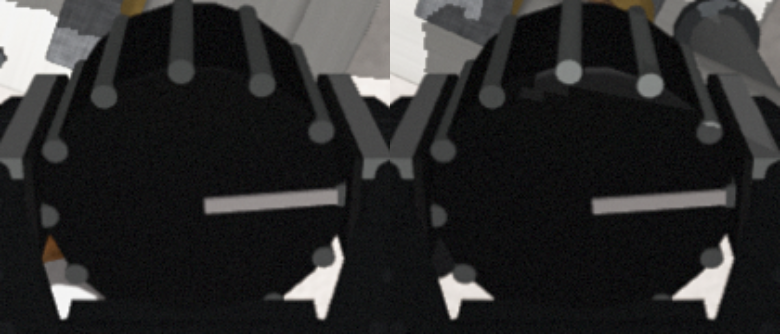

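Emit:
play_rows(
  plan=[0,0,0,0,-0.2,0,0,0,0,0.2,0,0,0,0,0.6,0,0,0,0,1,0,0,0,0,1,0,0,0,0,1,0,0,0,0,1,0,0,0,0,1],
)

```text
time: 10.37
position: [0.5556, -0.0393, 0.1212]
orientation: [-0.104, 0.995, 0.0, -0.0]
force: [-0.2, 0.7, 0.3]
grip_width: 0.0854
```

```bash
python3 o.py; python3 look.py w8|grep -v knob; python3 - <<'E'
import cv2,numpy as np
cv2.imwrite("pics/c2.png",np.hstack([cv2.resize(cv2.imread(f"pics/w{i}.png")[220:400,180:390],(390,334)) for i in (7,8)]))
E
```

```text
t 10.37 cw -1.779 q6 -1.8523 pos [ 0.5556 -0.0393  0.1212] F [-0.21  0.68  0.27] M [-0.021 -0.018 -0.019] tau6 -0.006 w 0.0854
{'time': 10.3667, 'joint_pos': [-0.0733, 0.3803, 1.8743, 0.0, 0.8872, -1.8523], 'qd': [0.0001, -0.0001, -0.0004, 0.001, 0.0008, 0.0], 'position': [0.5556, -0.0393, 0.1212], 'orientation': [-0.1039, 0.9946, 0.0, -0.0001], 'force': [-0.2135, 0.681, 0.2719], 'ft_torque': [-0.021, -0.0177, -0.019], 'grip_width': 0.0854}
```

View pics/c2.png

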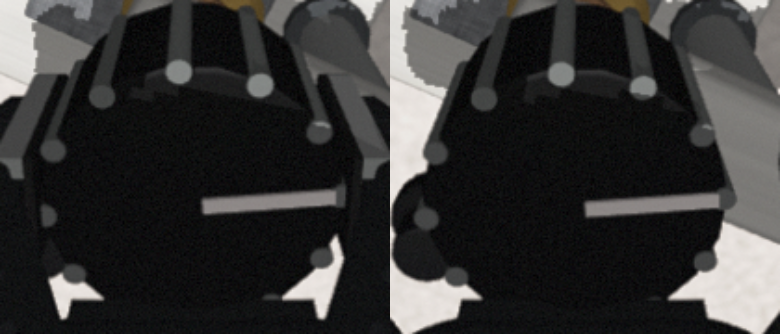

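Emit:
play_rows(
  plan=[0,0,-0.1,0,1,0,0,-0.2,0,1,0,0,-0.2,0,1,0,0,-0.2,0,1,0,0,-0.2,0,1,0,0,-0.2,0,1,0,0,0,0,1,0,0,0,0,1,0,0,0,0,1,0,0,0,0,1],
)

```text
time: 11.35
position: [0.555, -0.0394, 0.2304]
orientation: [-0.104, 0.995, 0.0, -0.001]
force: [0.1, 0.1, -0.1]
grip_width: 0.0857
```

```bash
python3 o.py; python3 look.py w9; python3 - <<'E'
from station import env
import cv2
cv2.imwrite("pics/scene9.png",env.capture("scene"))
for l in ["jar_mid","loupe_mid","tape_mid","brush_grip"]: print(l,[ [round(x) for x in d["box"]] for d in env.look_for("scene",l)][:2])
from h import *
p=dict(np.load("pics/w9.npz"))
# expected line: initial dir, net turn
c=np.array([.557,-.0395])
w2=dict(np.load("pics/w2.npz"));e=at_z(w2,(220+480/5,150+285/5),.159);i=at_z(w2,(220+303/5,150+296/5),.159)
a0=np.arctan2(*(e-i)[[1,0]]);a=a0+ (-1.2979 - (-1.7812))*1.0
print("start angle",a0,"expected now",a); print(proj(p,[[*(c),.159],[*(c+.026*np.array([np.cos(a),np.sin(a)])),.159]]))
E
```

```text
t 11.35 cw -1.7786 q6 -1.8521 pos [ 0.555  -0.0394  0.2304] F [ 0.06  0.07 -0.06] M [ 0.019 -0.008 -0.077] tau6 -0.0 w 0.0857
{'time': 11.35, 'joint_pos': [-0.0735, 0.2486, 1.7814, -0.0, 1.1132, -1.8521], 'qd': [-0.0002, 0.006, 0.0, -0.0013, 0.002, 0.0002], 'position': [0.555, -0.0394, 0.2304], 'orientation': [-0.1037, 0.9946, 0.0001, -0.0008], 'force': [0.0571, 0.0716, -0.057], 'ft_torque': [0.0192, -0.0084, -0.0773], 'grip_width': 0.0857}
knob_grip [235. 168. 326. 270.] 0.68 [ 0.55712408 -0.0405025   0.15      ]
knob_line [232. 168. 330. 263.] 0.67 [ 0.55466315 -0.04072616  0.15      ]
jar_mid [[197, 180, 211, 206]]
loupe_mid [[188, 258, 207, 273]]
tape_mid [[189, 110, 215, 140]]
brush_grip [[390, 232, 420, 308]]
start angle 1.3636073080012323 expected now 1.8469073080012322
[[282.34735359 224.12212875]
 [324.62816108 221.4149841 ]]
```

View pics/w9.png

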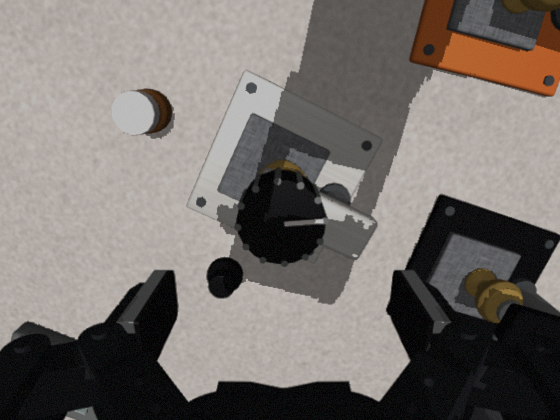

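The free-air Mz reading of -0.077 is larger than I expected, so I'm checking the noise before I trust the touch.

```bash
python3 - <<'E'
from station import env
import numpy as np
m=[]
for i in range(16):
    env.capture("wrist");m.append(env.observe()["ft_torque"][2])
print(np.round(m,3),np.mean(m),np.std(m))
E
```

```text
[ 0.025  0.008  0.011  0.048 -0.006  0.013 -0.017 -0.009  0.004 -0.018
 -0.032  0.04  -0.017 -0.011 -0.03  -0.022] -0.0008302882062880988 0.023053039426820767
```

Noise is white with zero mean and sigma 0.023 N m. The readings 0.131, 0.160 and 0.235 at three angles each put first touch at -0.22 to -0.21 rad, so the touch was real. Handing in.

```bash
python3 -c "
from station import env
print(env.finish_job())"
```

```text
the job is handed in; nothing more can be done
None
```

The pad was brought down to touch the cup, then the knob was backed off three clicks and let go. The job is handed in, but it gives no verdict, so the result rests on my own checks.

- **Touch:** I gripped the knob on the white holder from above at 45 N and turned it clockwise in small steps. The moment rose from a free drag of about 0.05 N m to 0.131, 0.160 and 0.235 N m over three angles. That puts first touch about 1.08 rad from the start. The highest moment I read was 0.24 N m, below the 0.4 N m that crushes the cup.
- **Back-off:** I turned counter-clockwise to about 1.566 rad above first touch, which is 2.99 clicks or roughly 0.39 mm. Then I opened the gripper and withdrew upward.
- **No slip:** The white line sat the same way in the gripper before the back-off, after it, and after release. After I withdrew, it was where the calculation put it.
- **Bystanders:** The detection boxes for the jar, loupe and brush stayed within a few pixels of where they started. The reel's right edge came out 11 pixels narrower (left edge unchanged); I took that as detector error, since the arm never went near it.
- **A reading that disagreed:** After release, one free-air moment reading was -0.077 N m. Sixteen more readings averaged zero with 0.023 N m of noise, so the touch readings stand out clearly.

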